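# Fit and lock the bush plate on the drilling jig

### The arm

A 7-joint arm with a two-finger parallel gripper is mounted at the origin on the work surface. World frame = base frame: x ahead of the robot, y to its left, z up, the work surface at z = 0. Lengths are in m, angles in degrees, forces in N, time in s.
With the tool pointing down it reaches from about 0.425 to 0.875 m from the base axis. Payload 4.7 kg.
Tool frame: the origin (TCP) lies midway between the tips of the shut fingers; the grasp point (between the pads) lies 19 mm behind it; y points along the fingers, x is the direction in which the jaws open and shut, and the axes are right-handed (so a half turn about y gives the same grasp; the last joint's range is limited). The gripper opens to 87 mm and grips with 3 to 60 N. Pads are 19 mm wide; open, the fingers measure 117 mm over their backs; the gripper's body (75 mm by 190 mm) begins 51 mm behind the grasp point.
Start: joints at [65.036, 18.392, -4.016, 83.108, 1.295, 78.541, -3.26], TCP at [0.283, -0.585, 0.223] pointing down, gripper open.
Joint ranges: [-163.93, 163.93], [-17.29, 119.83], [-79.2, 71.16], [3.27, 140.29], [-89.18, 269.18], [5.43, 117.66], [-154.24, 154.24]. Speed limits (degrees/s): [147.25, 147.25, 180, 180, 180, 180, 180].

### API

Orientations are given as [roll, pitch, yaw] about the fixed x, y, z axes, in that order (R = Rz(yaw) Ry(pitch) Rx(roll)).
In Python, from cell import env, vision gives the robot as it stands.
- The arm moves only by the tool play_rows, never from a script. Its argument "moves" is a list that holds one entry, the list of rows, each a list of 7 numbers: the turn, a rotation vector about the tool's x, y, z in rad, then the shift along the tool's x, y, z in m, then the opening, from 0 (shut) to 1 (fully open). In form: [[[wx, wy, wz, tx, ty, tz, grip], ...]]. A call has 1 to 10 rows; each row shifts and turns the pose as measured when the row begins, along the tool's axes as they then stand; what a row does not reach is not made up. A row lasts 1/10 s, in which the tool goes at most 50 mm and 8.59 degrees, less where a joint would pass 70% of its speed; a pose out of reach is approached as far as the arm can. A call is refused whole if a number of a shift passes 0.05 or a number of a turn 0.15, either way. A call with a gripper value outside its range is refused whole. The fingers move at their own pace and stop on an object; "newtons" is the grip in N (left out, the last holds). Time passes only in rows, so rows that do not move let the fingers close. It gives the time, the measured TCP pose, the force and the opening at its end, in the units of the state.
- env.get_obs(): the state, without advancing time (a new reading comes with each control period).
- vision.read_camera(name): name is "side" or "top" or "wrist"; returns (picture, depth): 400x640x3 uint8, red, green, blue; 400x640 float32, m along the optical axis (not along the pixel's ray), 0 where there is no reading.
- vision.camera_params(name): a dict with "camera_matrix" (3x3 intrinsics, pixels), "distortion" ([k1, k2, p1, p2, k3] as OpenCV has them; the pictures are not rectified), "rvec" (rotation vector, rad) and "tvec" (3), from world to camera coordinates, as OpenCV has them. Camera axes: x right, y down, z forward; pixel columns grow to the right and rows downward; lengths in m; the calibration is good to about 2 mm. A picture is of the moment at which its call begins: read the wrist's pose just before it. camera_params takes no time and is no camera call; for the wrist camera it gives the pose at the moment of the call.
- env.sign_off(): hands the job in, once; it reports no verdict.
Trained networks look in the newest picture that a camera, given by its name, has taken for a name from the list of things; names that differ only in an ending like _2 or _b are one class to them, and where a whole thing is asked for, a point or a joint stands for the part that bears it (a point fixed in the world has none). Each returns a list of dicts, best first, with "score" (0 to 1); they miss things now and then, are a little off and sometimes report something else, mostly with a low value. They report only what shows in the picture. A call takes as long as a camera call.
- vision.look_for(camera, thing): "location" ([column, row] in pixels, amid what is visible of it).
- vision.trace(camera, thing): "region" (400x640 bool, what is visible of it) and "location" ([column, row] in pixels, amid what is visible of it).
The state is a dict: "time_s": time; "qpos": joint angles; "joint_velocities": joint speeds; "effort": joint torques, N m; "tool_pos": TCP position; "tool_rot": TCP orientation; "force": force on the tool from outside, world axes, zero at the start; "wrist_torque": the same for the moment, N m; "grip_width": finger opening in m.
Only numpy, scipy, OpenCV 4.12 (cv2) and the standard library are available. Lean on these libraries where they do the work, as an engineer would, in place of code of your own. Each camera call takes 0.05 s, during which the arm holds its last target. There are 200 camera calls.

### The job

Fit the aluminium bush plate onto the drilling jig: lift it by its handle, lower it with its larger hole over the round pin and its smaller hole over the diamond pin, and let it down until it sits flat on both pedestals. Then push each of the two orange wing studs right in against its spring and, keeping it down, turn it a quarter turn clockwise so that, let go, it snaps into its groove and stays locked. Do not disturb the mallet, the clamp or the glue jar.

Things in the scene. Friction and masses are not known exactly. Their poses are not given: they have to be found in the camera images.
- jig: the fixed drilling jig: plywood base 270 x 150 x 16 mm (own x along its length, z up, origin at the centre of its underside); at each end a pedestal 46 x 110 mm, flat top 50 mm above the bench, with a pin and a slotted stud receptacle; between them a pale oak rail blank (top 48 mm, 170 mm long along y). The fitted plate's frame lies 50 mm straight above the jig's, same heading.
- pin_round (a point): the round steel locating pin, 12 mm diameter, standing 18 mm above the pedestal top; the last 7 mm taper to 4.4 mm. The point lies on its axis level with the pedestal top, at (-88, -32) mm in the jig's frame
- pin_diamond (a point): the diamond-shaped steel locating pin, 10 mm across the line of the pins and 6 mm along it, 18 mm high, pointed over its last 7 mm. The point lies on its axis level with the pedestal top, at (88, 32) mm in the jig's frame
- plate: the loose aluminium bush plate, 222 x 120 x 8 mm, 0.55 to 0.85 kg, own x along its length, z up, origin at the centre of its underside; four drill bushes stand 5 mm above it at (+-24, +-32) mm; the stud tips reach 6 mm below it. At the start it lies flat on the bearers, underside 30 mm above the bench, turned up to 0.15 rad from them
- plate_handle (a point): middle of the plate's black handle bar: bar 14 x 14 mm, 104 mm long along the plate's y, its centre 49 mm above the plate's underside, on two posts at y = +-45 mm; free space below the bar between the posts. The plate balances here
- hole_round (a point): centre of the larger hole, 14 mm diameter, at (-88, -32) mm in the plate, at the level of the underside; it goes over the round pin
- hole_diamond (a point): centre of the smaller hole, 12 mm diameter, at (88, 32) mm in the plate, at the level of the underside; it goes over the diamond pin
- head_a (a point): middle of the orange wing of stud A, captive in the plate at (-88, 30) mm, beside the larger hole. Wing 40 x 10 mm, 26 mm high, from 12 to 38 mm above the plate's top face when not pressed; the point is 25 mm above it then and moves with the stud. Its x axis runs along the wing: along the plate's length when open, across the plate when locked
- head_b (a point): the same for stud B, at (88, -30) mm in the plate, beside the smaller hole
- press_a (a joint): how far stud A is pressed in, m: 0 out, 0.0095 at the bottom stop; spring 4.5 N at the start, 12.5 N at the bottom. With the plate home the tip sits in a slot and cannot turn until pressed about 8.5 mm; after the quarter turn, let go, it springs back into a groove and stays at about 0.006
- turn_a (a joint): angle of stud A, rad, growing clockwise seen from above: about 0 (up to 0.1 at the start) is open, 1.57 is the stop at the locked position; the groove catches it from about 1.4 on
- press_b (a joint): the same for stud B
- turn_b (a joint): the same for stud B
- bearers: two fixed softwood bearers 34 x 160 x 30 mm, side by side 86 mm apart, on which the plate lies at the start; origin on the bench midway between them
- mallet: bystander: beech mallet lying on the bench, head 66 x 105 x 56 mm, round handle 27 mm thick pointing to its -x, 0.28 m long in all; origin on the bench below its middle
- clamp: bystander: steel bar clamp with an orange handle lying on the bench, about 280 x 95 mm, 29 mm high; origin on the bench under its middle, own x along its bar
- glue_jar: bystander: white glue jar with a blue lid, 72 mm diameter, 101 mm high; origin at the centre of its underside

How it is judged:
By the outcome, as a careful person would: the job done as asked, in the order asked, and still so for the second after the job is handed in, with the robot touching nothing.
It also fails if it takes over 72 s, if anything falls off the work surface, if the arm or the gripper's body presses on something with over 40 N, if the wrist force passes 120 N, or if a joint passes its speed limit or range.

## Working session

There is one attempt and no reset: what is moved stays moved. The work goes in short steps, Python scripts to look and compute and a tool call to move; the robot and the scene stay as the last step left them, time stands still between calls to the robot, and variables do not carry over. Pictures are saved under pics/ and viewed, about 8 in all and at most 12, crops included, and the job is handed in when it is done.

Besides the shell and the picture viewer there is one more tool, called after "Emit:" in YAML: its name, and indented under it one key for each argument. play_rows: Moves the arm, as the interface text tells. Its arguments: {"type":"object","properties":{"moves":{"type":"array","items":{"type":"array","items":{"type":"array","items":{"type":"number"}}}},"newtons":{"type":"number"}},"required":["moves"]}

```bash
ls; mkdir -p pics
python3 - <<'E'
from cell import env, vision
import cv2, numpy as np
print(env.get_obs())
for c in ["top","side"]:
    im,d=vision.read_camera(c)
    cv2.imwrite(f"pics/{c}0.png",im[:,:,::-1])
    p=vision.camera_params(c); print(c,p)
    for t in ["plate","plate_handle","jig","pin_round","pin_diamond","head_a","head_b","hole_round","hole_diamond","mallet","clamp","glue_jar","bearers"]:
        print(t,[(np.round(r["location"],1).tolist(),round(r["score"],2)) for r in vision.look_for(c,t)][:3])
E
```

```text
pics
{'time_s': 0.0, 'qpos': array([65.03651161, 18.43801541, -4.01454168, 83.17726275,  1.29351349,
       78.5424543 , -3.26194135]), 'joint_velocities': array([ 0.06261784,  0.01577685, -0.00258595,  0.05853289,  0.06683416,
        0.07504159, -0.09347609]), 'effort': array([-1.37911562e-05, -4.91283560e+01, -4.03362829e-01, -3.12526739e+01,
       -6.37995685e-02,  4.34631889e-02,  1.62660695e-04]), 'tool_pos': array([ 0.28230509, -0.58484556,  0.22145255]), 'tool_rot': array([-90.00485928,   0.11256956, -64.22989189]), 'force': array([-0.58804179, -0.41506791,  0.33922522]), 'wrist_torque': array([ 0.02666997,  0.01378321, -0.00520335]), 'grip_width': 0.08673505814156736}
top {'camera_matrix': array([[376.33672115,   0.        , 318.87006242],
       [  0.        , 376.33672115, 195.06025473],
       [  0.        ,   0.        ,   1.        ]]), 'distortion': array([-0.08768275,  0.        ,  0.        ,  0.        ,  0.        ]), 'rvec': array([ 2.21409462, -2.16449567,  0.11104341]), 'tvec': array([-0.01791178,  0.58735449,  1.02791917])}
plate [([371.6, 214.7], 0.9)]
plate_
[... 726 characters left out ...]
819,  0.        ,  0.        ,  0.        ,  0.        ]), 'rvec': array([ 0.836249  , -2.35521085,  1.33006051]), 'tvec': array([0.4590812 , 0.26262308, 1.09440123])}
plate [([370.6, 204.6], 0.61), ([302.0, 257.9], 0.45)]
plate_handle [([368.1, 203.7], 0.69)]
jig [([300.9, 258.0], 0.63), ([382.4, 214.9], 0.43)]
pin_round [([301.3, 255.3], 0.81)]
pin_diamond [([305.7, 260.5], 0.58), ([371.6, 206.1], 0.24)]
head_a [([383.5, 210.2], 0.44)]
head_b [([383.5, 210.2], 0.44)]
hole_round [([372.0, 205.8], 0.59)]
hole_diamond [([369.3, 207.7], 0.94)]
mallet [([217.8, 306.0], 0.95), ([372.2, 204.6], 0.58)]
clamp [([420.8, 184.3], 0.7)]
glue_jar [([278.8, 200.6], 0.88)]
bearers [([360.0, 215.2], 0.65)]
```

Run:
```python
import cv2, numpy as np
a=cv2.imread("pics/top0.png")[90:300,120:520]
cv2.imwrite("pics/top0c.png",cv2.resize(a,(800,420),interpolation=cv2.INTER_CUBIC))
```

```text
(no output)
```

View pics/top0c.png

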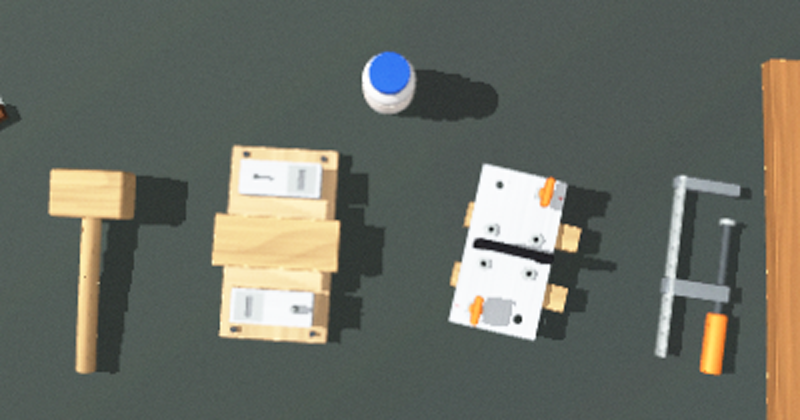

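View pics/side0.png

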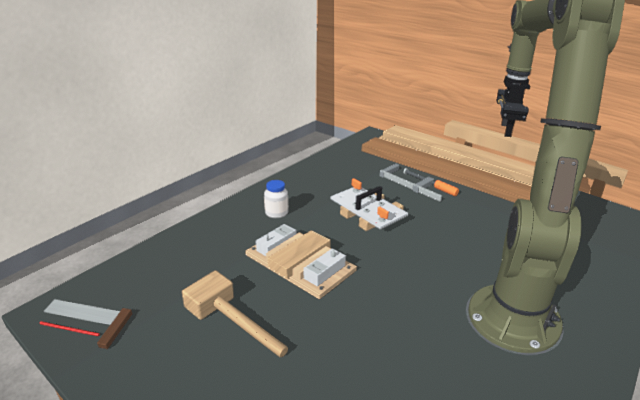

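```bash
cat > h.py <<'E'
from cell import env, vision
import cv2, numpy as np
from scipy.spatial.transform import Rotation as R
def cam(c):
    p=vision.camera_params(c); Rm,_=cv2.Rodrigues(p["rvec"]); return p,Rm,np.array(p["tvec"]).ravel()
def ray(cp,uv):
    p,Rm,t=cp
    n=cv2.undistortPoints(np.array([[uv]],float),p["camera_matrix"],p["distortion"])[0,0]
    return -Rm.T@t, Rm.T@np.array([n[0],n[1],1.])
def onz(cp,uv,z):
    o,d=ray(cp,uv); return o+d*(z-o[2])/d[2]
def ondepth(cp,uv,dep):
    o,d=ray(cp,uv); return o+d*dep
def proj(cp,P):
    p=cp[0]; return cv2.projectPoints(np.array(P,float).reshape(-1,3),p["rvec"],p["tvec"],p["camera_matrix"],p["distortion"])[0][:,0]
def tri(rays):
    A=np.zeros((3,3));b=np.zeros(3)
    for o,d in rays:
        d=d/np.linalg.norm(d);M=np.eye(3)-np.outer(d,d);A+=M;b+=M@o
    return np.linalg.solve(A,b)
def pose(o=None):
    o=o or env.get_obs(); return np.array(o["tool_pos"]),R.from_euler("xyz",o["tool_rot"],degrees=True)
def goto(pos,yaw):
    "shift (tool axes, mm) and turn (rotvec) from the present pose to TCP pos, pointing down with tool x at yaw deg"
    p,r=pose(); T=R.from_euler("xyz",[-90,0,yaw],degrees=True)
    print("t",env.get_obs()["time_s"],"tcp",np.round(p,4),"shift mm",np.round(r.inv().apply(np.array(pos)-p)*1e3,1),"turn",np.round((r.inv()*T).as_rotvec(),3), "F",np.round(env.get_obs()["force"],1))
E
python3 - <<'E'
from h import *
cp=cam("top"); cs=cam("side")
def f(u,v): return (120+u/2,90+v/2)
for n,uv,z in [("hole_bot",f(517,320),.038),("hole_top",f(500,185),.038),("handle",f(513,251),.083),("headbot",f(477,310),.065),("headtop",f(548,192),.065),("pinbot",f(308,309),.06),("pintop",f(257,177),.06),("jig",(259,212),.05),
  ("jig c1",f(233,146),.016),("jig c2",f(338,152),.016),("jig c3",f(324,343),.016),("jig c4",f(220,335),.016),("jar",f(388,75),.1),("mallet head",f(92,192),.05),("clamp",f(690,270),.02)]:
    print(n,np.round(onz(cp,uv,z),3))
print("tri handle",tri([ray(cp,(371.8,216)),ray(cs,(368.1,203.7))]))
c,Rm,t=cam("wrist"); p,r=pose()
print("wrist K",c["camera_matrix"][0,0],"cam in tool",r.inv().apply(-Rm.T@t-p),"axes cols in tool",np.round((r.inv().as_matrix()@Rm.T),3))
E
```

```text
hole_bot [ 0.439 -0.171  0.038]
hole_top [ 0.625 -0.146  0.038]
handle [ 0.532 -0.157  0.083]
headbot [ 0.453 -0.113  0.065]
headtop [ 0.614 -0.207  0.065]
pinbot [0.449 0.113 0.06 ]
pintop [0.625 0.188 0.06 ]
jig [0.536 0.157 0.05 ]
jig c1 [0.674 0.231 0.016]
jig c2 [0.669 0.082 0.016]
jig c3 [0.401 0.094 0.016]
jig c4 [0.408 0.239 0.016]
jar [0.76  0.014 0.1  ]
mallet head [0.601 0.417 0.05 ]
clamp [ 0.512 -0.423  0.02 ]
tri handle [ 0.52977771 -0.15221673  0.04290325]
wrist K 330.14255957113426 cam in tool [-0.00026121 -0.16259855  0.08247418] axes cols in tool [[ 1.     0.    -0.   ]
 [ 0.001 -0.302  0.953]
 [ 0.    -0.953 -0.302]]
```

```bash
cat >> h.py <<'E'
def plan(pos,yaw,n):
    "n equal steps to the target: what each row has to turn and shift, tool axes"
    goto(pos,yaw); p,r=pose(); T=R.from_euler("xyz",[-90,0,yaw],degrees=True)
    dw=(r.inv()*T).as_rotvec()/n; dp=(np.array(pos)-p)/n
    for k in range(n):
        print(np.round(dw,3).tolist(),np.round((r*R.from_rotvec(dw*k)).inv().apply(dp),3).tolist())
E
python3 - <<'E'
from h import *
plan([.532,-.157,.22],-12.4,11)
E
```

```text
t 1.4 tcp [ 0.2826 -0.5854  0.2226] shift mm [-277.3    2.6  410.9] turn [ 0.    -0.905  0.   ] F [ 0.4  0.4 -0.1]
[0.0, -0.082, 0.0] [-0.025, 0.0, 0.037]
[0.0, -0.082, 0.0] [-0.022, 0.0, 0.039]
[0.0, -0.082, 0.0] [-0.019, 0.0, 0.041]
[0.0, -0.082, 0.0] [-0.015, 0.0, 0.042]
[0.0, -0.082, 0.0] [-0.012, 0.0, 0.043]
[0.0, -0.082, 0.0] [-0.008, 0.0, 0.044]
[0.0, -0.082, 0.0] [-0.005, 0.0, 0.045]
[0.0, -0.082, 0.0] [-0.001, 0.0, 0.045]
[0.0, -0.082, 0.0] [0.003, 0.0, 0.045]
[0.0, -0.082, 0.0] [0.007, 0.0, 0.045]
[0.0, -0.082, 0.0] [0.01, 0.0, 0.044]
```

Emit:
play_rows:
  moves:
    - [[0, -0.082, 0, -0.025, 0, 0.037, 1], [0, -0.082, 0, -0.022, 0, 0.039, 1], [0, -0.082, 0, -0.019, 0, 0.041, 1], [0, -0.082, 0, -0.015, 0, 0.042, 1], [0, -0.082, 0, -0.012, 0, 0.043, 1], [0, -0.082, 0, -0.008, 0, 0.044, 1], [0, -0.082, 0, -0.005, 0, 0.045, 1], [0, -0.082, 0, -0.001, 0, 0.045, 1], [0, -0.082, 0, 0.003, 0, 0.045, 1], [0, -0.082, 0, 0.007, 0, 0.045, 1]]

```text
time_s: 2.4
tool_pos: [0.5076, -0.1896, 0.2213]
tool_rot: [-90.4, -0.1, -16.4]
force: [0.1, -0.7, -0.1]
grip_width: 0.087
```

Run:
```python
from h import *
plan([.532,-.157,.22],-12.4,4)
```

```text
t 2.4 tcp [ 0.5076 -0.1896  0.2213] shift mm [14.3  1.  38.2] turn [ 0.007 -0.069  0.002] F [ 0.1 -0.7 -0.1]
[0.002, -0.017, 0.0] [0.004, 0.0, 0.01]
[0.002, -0.017, 0.0] [0.004, 0.0, 0.009]
[0.002, -0.017, 0.0] [0.004, 0.0, 0.009]
[0.002, -0.017, 0.0] [0.004, 0.0, 0.009]
```

Emit:
play_rows:
  moves:
    - [[0.003, -0.035, 0, 0.007, 0, 0.019, 1], [0.003, -0.035, 0, 0.007, 0, 0.019, 1], [0, 0, 0, 0, 0, 0, 1]]

```text
time_s: 2.7
tool_pos: [0.5351, -0.1472, 0.2219]
tool_rot: [-89.9, -0.2, -11.4]
force: [-0.3, 0.1, -0.3]
grip_width: 0.0873
```

Run:
```python
from h import *
goto([.532,-.157,.22],-12.4)
cp=cam("wrist"); im,d=vision.read_camera("wrist"); cv2.imwrite("pics/w1.png",im[:,:,::-1]); np.save("w1d.npy",d)
for t in ["plate_handle","head_a","hole_round","hole_diamond"]:
    for r in vision.look_for("wrist",t)[:3]:
        u=r["location"]; print(t,np.round(u,1),round(r["score"],2),np.round(ondepth(cp,u,d[int(u[1]),int(u[0])]),4))
import pickle; pickle.dump(cp,open("w1.pkl","wb"))
```

```text
t 2.7 tcp [ 0.5351 -0.1472  0.2219] shift mm [ -1.1   1.9 -10.2] turn [-0.002  0.017  0.004] F [-0.3  0.1 -0.3]
plate_handle [320.5 180.7] 0.96 [ 0.535  -0.1412  0.0871]
plate_handle [232.  156.7] 0.43 [ 0.4536 -0.1058  0.0643]
head_a [231.2 158.2] 0.85 [ 0.455  -0.106   0.0729]
head_a [404.7 218.6] 0.81 [ 0.6097 -0.1998  0.0745]
hole_round [319.5 181. ] 0.65 [ 0.534  -0.1413  0.0869]
hole_diamond [319.4 181.8] 0.71 [ 0.5338 -0.142   0.0871]
hole_diamond [232.2 158.9] 0.58 [ 0.4557 -0.1069  0.0725]
```

View pics/w1.png

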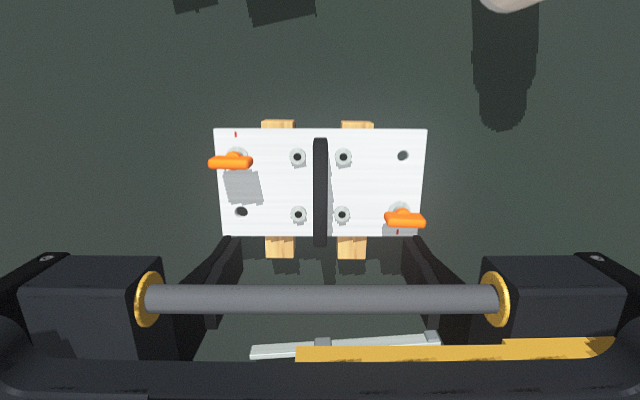

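```bash
cat >> h.py <<'E'
def cloud(cp,d):
    p,Rm,t=cp; v,u=np.nonzero(d>0)
    n=cv2.undistortPoints(np.stack([u,v],1).astype(float)[:,None],p["camera_matrix"],p["distortion"])[:,0]
    z=d[v,u]; X=np.c_[n*z[:,None],z]; return (X-t)@Rm,np.stack([u,v],1)
def rect(P):
    (c,s,a)=cv2.minAreaRect((P[:,:2]*1e3).astype(np.float32)); return np.round(c,1),np.round(s,1),round(a,2)
E
python3 - <<'E'
from h import *; import pickle
cp=pickle.load(open("w1.pkl","rb")); d=np.load("w1d.npy"); P,uv=cloud(cp,d)
im=cv2.imread("pics/w1.png")
roi=(abs(P[:,0]-.533)<.16)&(abs(P[:,1]+.155)<.12)&(uv[:,1]<245)
for lo,hi in [(.02,.034),(.034,.046),(.078,.095)]:
    m=roi&(P[:,2]>lo)&(P[:,2]<hi)
    Q=P[m]; print(lo,hi,len(Q),"z med",np.median(Q[:,2]),"mean",Q.mean(0).round(4),rect(Q))
# holes & plate by colour: white mask
g=im.min(2); m=((g>150)*255).astype(np.uint8); m=cv2.morphologyEx(m,cv2.MORPH_OPEN,np.ones((3,3)))
cn=max(cv2.findContours(m,cv2.RETR_EXTERNAL,cv2.CHAIN_APPROX_NONE)[0],key=cv2.contourArea)
E=np.array([onz(cp,q,.038) for q in cv2.convexHull(cn)[:,0].astype(float)]); print("white",rect(E))
for (u,v) in [(241,212),(403,156)]:
    w=255-im[v-9:v+10,u-9:u+10].max(2).astype(float); w=np.clip(w-110,0,None); yy,xx=np.mgrid[v-9:v+10,u-9:u+10]
    c=((w*xx).sum()/w.sum(),(w*yy).sum()/w.sum()); print("hole",np.round(c,1),"area",(w>40).sum(),onz(cp,c,.038).round(4))
E
```

```text
0.02 0.034 1134 z med 0.03030828089035942 mean [ 0.5206 -0.1617  0.0301] (array([ 522.1, -161.9]), array([147. , 203.7]), 77.95)
0.034 0.046 19122 z med 0.03841859475941087 mean [ 0.5321 -0.1529  0.0386] (array([ 531.1, -157.1]), array([121. , 223.4]), 78.24)
0.078 0.095 1520 z med 0.08609865025344214 mean [ 0.532  -0.1529  0.0859] (array([ 530.7, -155.1]), array([ 81.3, 167.4]), 35.41)
white (array([ 530.9, -157.4]), array([121.9, 223.2]), 78.12)
hole [241.4 210.9] area 69 [ 0.4391 -0.1701  0.038 ]
hole [401.8 155.3] area 48 [ 0.6227 -0.1434  0.038 ]
```

Run:
```python
from h import *
plan([.537,.16,.24],-1.7,7)
```

```text
t 2.95 tcp [ 0.5328 -0.1526  0.2216] shift mm [-60.5 -18.9 306.7] turn [ 0.001 -0.179  0.003] F [-0.2  0.9 -0.1]
[0.0, -0.026, 0.0] [-0.009, -0.003, 0.044]
[0.0, -0.026, 0.0] [-0.008, -0.003, 0.044]
[0.0, -0.026, 0.0] [-0.006, -0.003, 0.044]
[0.0, -0.026, 0.0] [-0.005, -0.003, 0.044]
[0.0, -0.026, 0.0] [-0.004, -0.003, 0.044]
[0.0, -0.026, 0.0] [-0.003, -0.003, 0.045]
[0.0, -0.026, 0.0] [-0.002, -0.003, 0.045]
```

Emit:
play_rows:
  moves:
    - [[0, -0.026, 0, -0.009, -0.003, 0.044, 1], [0, -0.026, 0, -0.008, -0.003, 0.044, 1], [0, -0.026, 0, -0.006, -0.003, 0.044, 1], [0, -0.026, 0, -0.005, -0.003, 0.044, 1], [0, -0.026, 0, -0.004, -0.003, 0.044, 1], [0, -0.026, 0, -0.003, -0.003, 0.045, 1], [0, -0.026, 0, -0.002, -0.003, 0.03, 1], [0, 0, 0, 0, 0, 0, 1], [0, 0, 0, 0, 0, 0, 1]]

```text
time_s: 3.85
tool_pos: [0.5383, 0.138, 0.2415]
tool_rot: [-90.4, -0.2, -3.0]
force: [-0.6, -0.5, 0.3]
grip_width: 0.0865
```

Run:
```python
from h import *; import pickle
goto([.537,.16,.24],-1.7)
cp=cam("wrist"); im,d=vision.read_camera("wrist"); cv2.imwrite("pics/w2.png",im[:,:,::-1]); np.save("w2d.npy",d); pickle.dump(cp,open("w2.pkl","wb"))
P,uv=cloud(cp,d); roi=(abs(P[:,0]-.537)<.2)&(abs(P[:,1]-.16)<.15)&(uv[:,1]<245)
print(np.histogram(P[roi,2],bins=np.arange(0,.08,.004)))
for s in (-1,1):
    m=roi&(abs(P[:,2]-.050)<.004)&(s*(P[:,0]-.537)>.06)
    print(s,m.sum(),np.median(P[m,2]),rect(P[m]))
for t in ["pin_round","pin_diamond"]:
    for r in vision.look_for("wrist",t)[:3]:
        u=r["location"]; print(t,np.round(u,1),round(r["score"],2))
```

```text
t 3.85 tcp [0.5383 0.138  0.2415] shift mm [-2.5  1.4 21.9] turn [ 0.007 -0.022  0.003] F [-0.6 -0.5  0.3]
(array([32648,    34,    28,  1767,  3867,   217,   152,   484,   170,
        5530,   253,  3322, 14968,   184,    22,    60,    54,    21,
           0]), array([0.   , 0.004, 0.008, 0.012, 0.016, 0.02 , 0.024, 0.028, 0.032,
       0.036, 0.04 , 0.044, 0.048, 0.052, 0.056, 0.06 , 0.064, 0.068,
       0.072, 0.076]))
-1 4040 0.05042677502317901 (array([447.7, 166.7]), array([109.4,  47.2]), 87.91)
1 4175 0.050335931359103026 (array([647. , 115.5]), array([ 92.4, 218.2]), 26.89)
pin_round [318.2 140.8] 0.69
pin_diamond [319.4 139.1] 0.62
```

View pics/w2.png

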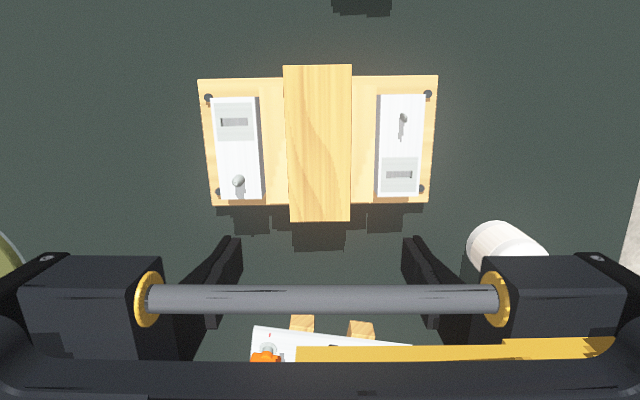

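Run:
```python
from h import *; import pickle
cp=pickle.load(open("w2.pkl","rb")); d=np.load("w2d.npy"); P,uv=cloud(cp,d); P[:,2]-=0
u,v=uv.T
box=lambda a,b,c,e:(u>a)&(u<b)&(v>c)&(v<e)
L=P[box(205,268,90,206)&(abs(P[:,2]-.0503)<.003)]; Rr=P[box(368,432,88,206)&(abs(P[:,2]-.0503)<.003)]
A,B=rect(L),rect(Rr); print(A,B); dv=B[0]-A[0]; print("mid",(A[0]+B[0])/2,"yaw",np.degrees(np.arctan2(dv[1],dv[0])),np.linalg.norm(dv))
base=P[box(190,450,60,215)&(abs(P[:,2]-.0165)<.004)]; print("base",rect(base))
for n,bx in [("round",(225,255,165,200)),("dia",(392,415,105,140))]:
    m=box(*bx); 
    for lo,hi in [(.054,.061),(.061,.075)]:
        Q=P[m&(P[:,2]>lo)&(P[:,2]<hi)]; print(n,len(Q),Q.mean(0).round(4) if len(Q) else "")
im=cv2.imread("pics/w2.png"); c=np.hstack([cv2.resize(im[155:205,215:265],(400,400),interpolation=cv2.INTER_CUBIC),cv2.resize(im[100:150,380:430],(400,400),interpolation=cv2.INTER_CUBIC)]); cv2.imwrite("pics/w2c.png",c)
```

```text
(array([447.7, 166.7]), array([109.3,  47.1]), 87.75) (array([624.1, 160. ]), array([109.3,  47. ]), 87.81)
mid [535.9  163.35] yaw -2.1751546692903023 176.52719337257932
base (array([536.1, 163.7]), array([150.1, 271.2]), 87.88)
round 25 [0.4503 0.1378 0.058 ]
round 87 [0.4477 0.1359 0.0652]
dia 12 [0.6231 0.1927 0.0578]
dia 40 [0.6244 0.1921 0.0651]
```

View pics/w2c.png

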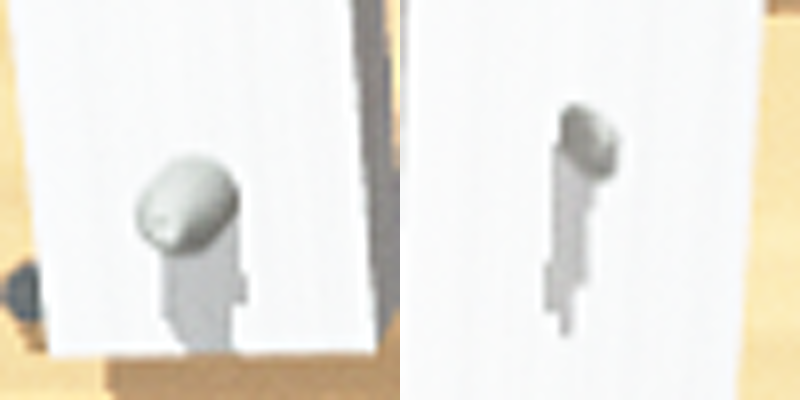

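Run:
```python
from h import *
plan([.531,-.157,.15],-11.8,8)
```

```text
t 4.0 tcp [0.5385 0.137  0.2415] shift mm [   8.    93.5 -293.4] turn [0.006 0.152 0.004] F [ 0.5 -0.1 -0.2]
[0.001, 0.019, 0.0] [0.001, 0.012, -0.037]
[0.001, 0.019, 0.0] [0.002, 0.012, -0.037]
[0.001, 0.019, 0.0] [0.002, 0.012, -0.037]
[0.001, 0.019, 0.0] [0.003, 0.012, -0.037]
[0.001, 0.019, 0.0] [0.004, 0.012, -0.037]
[0.001, 0.019, 0.0] [0.005, 0.012, -0.036]
[0.001, 0.019, 0.0] [0.005, 0.011, -0.036]
[0.001, 0.019, 0.0] [0.006, 0.011, -0.036]
```

Emit:
play_rows:
  moves:
    - [[0.001, 0.019, 0, 0.001, 0.012, -0.037, 1], [0.001, 0.019, 0, 0.002, 0.012, -0.037, 1], [0.001, 0.019, 0, 0.002, 0.012, -0.037, 1], [0.001, 0.019, 0, 0.003, 0.012, -0.037, 1], [0.001, 0.019, 0, 0.004, 0.012, -0.037, 1], [0.001, 0.019, 0, 0.005, 0.012, -0.036, 1], [0.001, 0.019, 0, 0.005, 0.011, -0.036, 1], [0.001, 0.019, 0, 0.006, 0.011, -0.036, 1], [0, 0, 0, 0, 0, 0, 1], [0, 0, 0, 0, 0, 0, 1]]

```text
time_s: 5.0
tool_pos: [0.5231, -0.188, 0.1444]
tool_rot: [-90.1, -0.3, -13.9]
force: [-0.1, 0.4, 0.2]
grip_width: 0.0869
```

Run:
```python
from h import *
goto([.531,-.157,.060],-11.8)
```

```text
t 5.0 tcp [ 0.5231 -0.188   0.1444] shift mm [-0.2 84.3 32.2] turn [ 0.002 -0.037  0.005] F [-0.1  0.4  0.2]
```

Emit:
play_rows:
  moves:
    - [[0.001, -0.012, 0.002, 0, 0.004, 0.012, 1], [0.001, -0.012, 0.002, 0, 0.004, 0.01, 1], [0, -0.01, 0, 0, 0.004, 0.006, 1], [0, 0, 0, 0, 0, 0.003, 1], [0, 0, 0, 0, 0, 0, 1], [0, 0, 0, 0, 0, 0, 1]]

```text
time_s: 5.6
tool_pos: [0.5314, -0.1509, 0.1323]
tool_rot: [-90.0, -0.1, -11.4]
force: [0.2, -0.2, -0.3]
grip_width: 0.0872
```

Run:
```python
from h import *
goto([.531,-.157,.060],-11.8)
```

```text
t 5.6 tcp [ 0.5314 -0.1509  0.1323] shift mm [ 0.7 72.3 -6.2] turn [-0.001  0.006  0.001] F [ 0.2 -0.2 -0.3]
```

Emit:
play_rows:
  moves:
    - [[0, 0.003, 0, 0, 0.015, -0.002, 1], [0, 0.003, 0, 0, 0.018, -0.002, 1], [0, 0, 0, 0, 0.016, -0.001, 1], [0, 0, 0, 0, 0.01, 0, 1], [0, 0, 0, 0, 0.004, 0, 1], [0, 0, 0, 0, 0, 0, 1]]

```text
time_s: 6.2
tool_pos: [0.5299, -0.1577, 0.0643]
tool_rot: [-90.0, -0.1, -11.9]
force: [-0.4, -0.4, -0.8]
grip_width: 0.0874
```

Run:
```python
from h import *
goto([.531,-.157,.060],-11.8)
```

```text
t 6.2 tcp [ 0.5299 -0.1577  0.0643] shift mm [0.9 4.3 0.9] turn [ 0.    -0.002  0.002] F [-0.4 -0.4 -0.8]
```

Good. Down 4 mm and grip hard.

Emit:
play_rows:
  moves:
    - [[0, 0, 0, 0.001, 0.004, 0.001, 1], [0, 0, 0, 0, 0, 0, 0.4], [0, 0, 0, 0, 0, 0, 0], [0, 0, 0, 0, 0, 0, 0], [0, 0, 0, 0, 0, 0, 0], [0, 0, 0, 0, 0, 0, 0], [0, 0, 0, 0, 0, 0, 0], [0, 0, 0, 0, 0, 0, 0]]
  newtons: 60

```text
time_s: 7.0
tool_pos: [0.5333, -0.1573, 0.0625]
tool_rot: [-90.1, -0.4, -11.9]
force: [0.4, -0.3, 0.1]
grip_width: 0.039
```

Emit:
play_rows:
  moves:
    - [[0, 0, 0, 0, 0, 0, 0], [0, 0, 0, 0, 0, 0, 0], [0, 0, 0, 0, 0, 0, 0], [0, 0, 0, 0, 0, 0, 0], [0, 0, 0, 0, 0, 0, 0], [0, 0, 0, 0, 0, 0, 0]]

```text
time_s: 7.6
tool_pos: [0.5328, -0.1573, 0.0624]
tool_rot: [-90.1, -0.3, -11.9]
force: [-0.3, 0.7, 0.7]
grip_width: 0.0133
```

Emit:
play_rows:
  moves:
    - [[0, 0, 0, 0, -0.008, 0, 0], [0, 0, 0, 0, -0.015, 0, 0], [0, 0, 0, 0, -0.015, 0, 0], [0, 0, 0, 0, -0.015, 0, 0], [0, 0, 0, 0, -0.01, 0, 0], [0, 0, 0, 0, -0.004, 0, 0], [0, 0, 0, 0, 0, 0, 0], [0, 0, 0, 0, 0, 0, 0]]

```text
time_s: 8.4
tool_pos: [0.5285, -0.156, 0.1308]
tool_rot: [-90.0, 0.2, -11.9]
force: [0.1, -1.2, -6.4]
grip_width: 0.0137
```

Run:
```python
from h import *; import pickle
plan([.535,.160,.138],-2.16,10)
cp=cam("wrist"); im,d=vision.read_camera("wrist"); cv2.imwrite("pics/w3.png",im[:,:,::-1]); np.save("w3d.npy",d)
p,r=pose(); pickle.dump((cp,p,r),open("w3.pkl","wb"))
P,uv=cloud(cp,d); T=r.inv().apply(P-p); m=(abs(T[:,0])<.14)&(abs(T[:,2])<.09)&(T[:,1]>.015)&(T[:,1]<.035)
Q=T[m]; print(m.sum(),np.median(Q,0)); print("plate in tool x,z:",rect(Q[:,[0,2]]))
A=np.c_[Q[:,0],Q[:,2],np.ones(len(Q))]; print("tilt",np.linalg.lstsq(A,Q[:,1],rcond=None)[0])
```

```text
t 8.4 tcp [ 0.5285 -0.156   0.1308] shift mm [-58.9  -6.9 310.5] turn [-0.001 -0.17  -0.003] F [ 0.1 -1.2 -6.4]
[-0.0, -0.017, -0.0] [-0.006, -0.001, 0.031]
[-0.0, -0.017, -0.0] [-0.005, -0.001, 0.031]
[-0.0, -0.017, -0.0] [-0.005, -0.001, 0.031]
[-0.0, -0.017, -0.0] [-0.004, -0.001, 0.031]
[-0.0, -0.017, -0.0] [-0.004, -0.001, 0.031]
[-0.0, -0.017, -0.0] [-0.003, -0.001, 0.031]
[-0.0, -0.017, -0.0] [-0.003, -0.001, 0.031]
[-0.0, -0.017, -0.0] [-0.002, -0.001, 0.032]
[-0.0, -0.017, -0.0] [-0.002, -0.001, 0.032]
[-0.0, -0.017, -0.0] [-0.001, -0.001, 0.032]
40048 [0.01090204 0.02383409 0.02693572]
plate in tool x,z: (array([-0.9, -0.3]), array([223.5, 121.2]), 0.39)
tilt [ 0.0035982  -0.00033035  0.02370266]
```

View pics/w3.png

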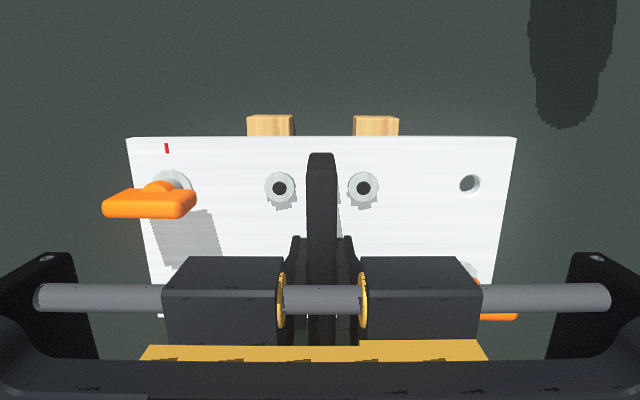

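Emit:
play_rows:
  moves:
    - [[0, -0.015, 0, -0.006, -0.001, 0.02, 0], [0, -0.018, 0, -0.005, -0.001, 0.031, 0], [0, -0.018, 0, -0.005, -0.001, 0.035, 0], [0, -0.018, 0, -0.004, -0.001, 0.035, 0], [0, -0.018, 0, -0.004, -0.001, 0.035, 0], [0, -0.018, 0, -0.003, -0.001, 0.035, 0], [0, -0.018, 0, -0.003, -0.001, 0.03, 0], [0, -0.015, 0, -0.002, -0.001, 0.025, 0], [0, -0.01, 0, -0.002, -0.001, 0.015, 0], [0, 0, 0, 0, 0, 0.01, 0]]

```text
time_s: 9.45
tool_pos: [0.5255, 0.1304, 0.1342]
tool_rot: [-89.9, 0.8, -3.1]
force: [1.0, -0.8, -5.9]
grip_width: 0.0134
```

Run:
```python
from h import *
goto([.537,.164,.125],-2.5)
```

```text
t 9.45 tcp [0.5255 0.1304 0.1342] shift mm [ 9.8  9.1 34.1] turn [-0.002 -0.011 -0.014] F [ 1.  -0.8 -5.9]
```

Emit:
play_rows:
  moves:
    - [[0, -0.004, -0.006, 0.003, 0, 0.01, 0], [0, -0.004, -0.006, 0.003, 0, 0.012, 0], [0, 0, 0, 0.002, 0, 0.006, 0], [0, 0, 0, 0.001, 0, 0.003, 0], [0, 0, 0, 0, 0, 0, 0], [0, 0, 0, 0, 0, 0, 0]]

```text
time_s: 10.05
tool_pos: [0.5374, 0.1603, 0.133]
tool_rot: [-90.0, 0.2, -2.8]
force: [0.4, -0.5, -5.4]
grip_width: 0.013
```

Run:
```python
from h import *
goto([.537,.164,.125],-2.5)
```

```text
t 10.05 tcp [0.5374 0.1603 0.133 ] shift mm [-0.6  8.   3.6] turn [-0.    -0.006 -0.003] F [ 0.4 -0.5 -5.4]
```

Emit:
play_rows:
  moves:
    - [[0, -0.003, -0.002, -0.0005, 0.007, 0.002, 0], [0, -0.003, -0.001, 0, 0.008, 0.0015, 0], [0, 0, 0, 0, 0.005, 0, 0], [0, 0, 0, 0, 0.002, 0, 0], [0, 0, 0, 0, 0, 0, 0], [0, 0, 0, 0, 0, 0, 0]]

```text
time_s: 10.65
tool_pos: [0.5366, 0.1616, 0.108]
tool_rot: [-90.1, 0.1, -2.7]
force: [-0.4, -0.4, -5.9]
grip_width: 0.0135
```

```bash
cat >> h.py <<'E'
def plate_in_world(lo=.015,hi=.035):
    cp=cam("wrist"); p,r=pose(); im,d=vision.read_camera("wrist"); P,uv=cloud(cp,d); T=r.inv().apply(P-p)
    m=(abs(T[:,0])<.14)&(abs(T[:,2])<.085)&(T[:,1]>lo)&(T[:,1]<hi); print("plate",m.sum(),np.median(P[m],0).round(4),rect(P[m])); return im,d
E
python3 - <<'E'
from h import *
goto([.537,.164,.0824],-2.5)
im,d=plate_in_world()
E
```

```text
t 10.65 tcp [0.5366 0.1616 0.108 ] shift mm [ 0.4 25.6  2.4] turn [ 0.001 -0.003 -0.002] F [-0.4 -0.4 -5.9]
plate 40032 [0.5486 0.1878 0.0839] (array([535.8, 161.7]), array([121. , 223.7]), 87.85)
```

Emit:
play_rows:
  moves:
    - [[0, 0, 0, 0, 0, 0.002, 0], [0, 0, 0, 0, 0.003, 0, 0], [0, 0, 0, 0, 0.004, 0, 0], [0, 0, 0, 0, 0.003, 0, 0], [0, 0, 0, 0, 0.001, 0, 0], [0, 0, 0, 0, 0, 0, 0]]

```text
time_s: 11.3
tool_pos: [0.5372, 0.164, 0.0967]
tool_rot: [-90.1, 0.0, -2.6]
force: [0.5, -0.0, -5.7]
grip_width: 0.0134
```

Run:
```python
from h import *
goto([.537,.164,.0824],-2.5)
im,d=plate_in_world()
```

```text
t 11.3 tcp [0.5372 0.164  0.0967] shift mm [-0.2 14.3  0. ] turn [ 0.001 -0.003 -0.   ] F [ 0.5 -0.  -5.7]
plate 40085 [0.5493 0.1903 0.0727] (array([536.5, 164. ]), array([120.5, 223.7]), 87.59)
```

Emit:
play_rows:
  moves:
    - [[0, -0.002, 0, -0.0003, 0.003, -0.0003, 0], [0, 0, 0, 0, 0.003, 0, 0], [0, 0, 0, 0, 0.003, 0, 0], [0, 0, 0, 0, 0.002, 0, 0], [0, 0, 0, 0, 0.001, 0, 0], [0, 0, 0, 0, 0, 0, 0]]

```text
time_s: 11.95
tool_pos: [0.5369, 0.1635, 0.0837]
tool_rot: [-90.1, 0.0, -2.5]
force: [-0.2, -0.0, -5.3]
grip_width: 0.0133
```

Emit:
play_rows:
  moves:
    - [[0, 0, 0, 0, 0.001, 0, 0], [0, 0, 0, 0, 0.001, 0, 0], [0, 0, 0, 0, 0.0005, 0, 0], [0, 0, 0, 0, 0, 0, 0]]

```text
time_s: 12.35
tool_pos: [0.5373, 0.1637, 0.0826]
tool_rot: [-90.1, -0.0, -2.5]
force: [0.2, 0.1, -5.0]
grip_width: 0.0137
```

Emit:
play_rows:
  moves:
    - [[0, 0, 0, 0, 0.001, 0, 0], [0, 0, 0, 0, 0.001, 0, 0], [0, 0, 0, 0, 0.001, 0, 0], [0, 0, 0, 0, 0.001, 0, 0], [0, 0, 0, 0, 0, 0, 0]]

```text
time_s: 12.85
tool_pos: [0.5376, 0.1637, 0.0825]
tool_rot: [-90.2, -0.1, -2.5]
force: [-0.5, -0.3, -5.4]
grip_width: 0.0137
```

Emit:
play_rows:
  moves:
    - [[0, 0, 0, 0, 0.003, 0, 0], [0, 0, 0, 0, 0.003, 0, 0], [0, 0, 0, 0, 0, 0, 0]]

```text
time_s: 13.15
tool_pos: [0.538, 0.1639, 0.083]
tool_rot: [-90.4, -0.2, -2.6]
force: [-0.4, -0.4, -7.3]
grip_width: 0.0137
```

Run:
```python
from h import *
goto([.537,.164,.0824],-2.5)
im,d=plate_in_world(); cv2.imwrite("pics/w4.png",im[:,:,::-1])
```

```text
t 13.15 tcp [0.538  0.1639 0.083 ] shift mm [-1.   0.6  0.1] turn [ 0.007 -0.001  0.003] F [-0.4 -0.4 -7.3]
plate 45123 [0.5468 0.1955 0.0587] (array([537.4, 163.9]), array([168.6, 223.7]), 87.82)
```

Emit:
play_rows:
  moves:
    - [[0, 0, 0, 0, 0.001, 0, 0.2], [0, 0, 0, 0, 0, 0, 0.4], [0, 0, 0, 0, 0, 0, 0.6], [0, 0, 0, 0, 0, 0, 0.6], [0, 0, 0, 0, 0, 0, 0.6]]

```text
time_s: 13.7
tool_pos: [0.5408, 0.165, 0.082]
tool_rot: [-90.2, -0.5, -2.6]
force: [-0.1, -0.0, 0.2]
grip_width: 0.0418
```

Run:
```python
from h import *
goto([.537,.164,.0824],-2.5)
im,d=plate_in_world(); cv2.imwrite("pics/w4.png",im[:,:,::-1])
```

```text
t 13.7 tcp [0.5408 0.165  0.082 ] shift mm [-3.7 -0.4 -1.2] turn [ 0.004 -0.001  0.008] F [-0.1 -0.   0.2]
plate 46216 [0.5469 0.1951 0.0583] (array([536.8, 164.1]), array([168.1, 223.4]), 87.37)
```

Emit:
play_rows:
  moves:
    - [[0, 0, 0, -0.003, -0.01, 0, 0.6], [0, 0, 0, -0.001, -0.02, 0, 0.6], [0, 0, 0, 0, -0.03, 0, 0.6], [0, 0, 0, 0, -0.03, 0, 0.6], [0, 0, 0, 0, -0.02, 0, 0.6], [0, 0, 0, 0, -0.01, 0, 0.6], [0, 0, 0, 0, 0, 0, 0.6]]

```text
time_s: 14.45
tool_pos: [0.5341, 0.1667, 0.2094]
tool_rot: [-90.2, -0.5, -2.5]
force: [-0.1, -0.1, 0.2]
grip_width: 0.0523
```

Run:
```python
from h import *
im,d=plate_in_world(.12,.16); cp=cam("wrist"); cv2.imwrite("pics/w5.png",im[:,:,::-1])
P,uv=cloud(cp,d); m=(abs(P[:,2]-.058)<.004)&(uv[:,1]<245); print("top",np.median(P[m],0),rect(P[m]))
A=np.c_[P[m][:,:2],np.ones(m.sum())]; print("tilt",np.linalg.lstsq(A,P[m][:,2],rcond=None)[0])
hsv=cv2.cvtColor(im,cv2.COLOR_RGB2HSV); o=(hsv[:,:,0]<22)&(hsv[:,:,0]>4)&(hsv[:,:,1]>180)
for s,c in [("A",(.449,.197)),("B",(.623,.130))]:
    m=o[uv[:,1],uv[:,0]]&(P[:,2]>.088)&(np.hypot(P[:,0]-c[0],P[:,1]-c[1])<.035)
    print(s,m.sum(),P[m].mean(0).round(4),rect(P[m]) if m.sum() else "", P[m][:,2].max() if m.sum() else "")
plan([.4492,.197,.15],87.8,11)
```

```text
plate 24287 [0.531  0.1702 0.0584] (array([536.8, 164.4]), array([167. , 223.4]), 87.96)
top [0.52941012 0.16932394 0.05748744] (array([536.6, 163.3]), array([121.2, 223.5]), 87.55)
tilt [-0.00162363 -0.00086532  0.05854828]
A 540 [0.4507 0.1982 0.0956] (array([449.7, 193.9]), array([21.3, 38.2]), 77.96) 0.30097925951426935
B 435 [0.6228 0.1314 0.0939] (array([622.2, 130.5]), array([ 9.6, 38.2]), 85.15) 0.09732293779281534
t 14.5 tcp [0.5337 0.1666 0.2085] shift mm [-86.1  57.8  27. ] turn [ 0.009 -1.575  0.003] F [ 0.  -0.4  0.2]
[0.001, -0.143, 0.0] [-0.008, 0.005, 0.002]
[0.001, -0.143, 0.0] [-0.007, 0.005, 0.004]
[0.001, -0.143, 0.0] [-0.007, 0.005, 0.005]
[0.001, -0.143, 0.0] [-0.006, 0.005, 0.005]
[0.001, -0.143, 0.0] [-0.005, 0.005, 0.006]
[0.001, -0.143, 0.0] [-0.004, 0.005, 0.007]
[0.001, -0.143, 0.0] [-0.003, 0.005, 0.008]
[0.001, -0.143, 0.0] [-0.002, 0.005, 0.008]
[0.001, -0.143, 0.0] [-0.001, 0.005, 0.008]
[0.001, -0.143, 0.0] [0.0, 0.005, 0.008]
[0.001, -0.143, 0.0] [0.001, 0.005, 0.008]
```

View pics/w5.png

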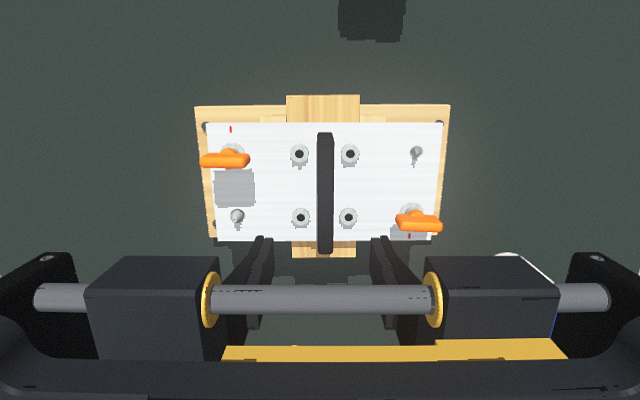

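Emit:
play_rows:
  moves:
    - [[0.001, -0.143, 0, -0.008, 0.004, 0.002, 0.5], [0.001, -0.143, 0, -0.007, 0.004, 0.004, 0.5], [0.001, -0.143, 0, -0.007, 0.004, 0.005, 0.5], [0.001, -0.143, 0, -0.006, 0.004, 0.005, 0.5], [0.001, -0.143, 0, -0.005, 0.004, 0.006, 0.5], [0.001, -0.143, 0, -0.004, 0.004, 0.007, 0.5], [0.001, -0.143, 0, -0.003, 0.004, 0.008, 0.5], [0.001, -0.143, 0, -0.002, 0.004, 0.008, 0.5], [0.001, -0.12, 0, -0.001, 0.004, 0.007, 0.5], [0.001, -0.06, 0, 0, 0.002, 0.004, 0.5]]

```text
time_s: 15.5
tool_pos: [0.4503, 0.1889, 0.155]
tool_rot: [-88.8, 0.3, 76.6]
force: [0.5, -0.2, 0.9]
grip_width: 0.0433
```

Run:
```python
from h import *
plan([.4497,.1968,.115],86,4)
```

```text
t 15.5 tcp [0.4503 0.1889 0.155 ] shift mm [ 7.8 40.   1.6] turn [-0.021 -0.165 -0.004] F [ 0.5 -0.2  0.9]
[-0.005, -0.041, -0.001] [0.002, 0.01, 0.0]
[-0.005, -0.041, -0.001] [0.002, 0.01, 0.0]
[-0.005, -0.041, -0.001] [0.002, 0.01, 0.0]
[-0.005, -0.041, -0.001] [0.002, 0.01, 0.0]
```

Emit:
play_rows:
  moves:
    - [[-0.007, -0.045, -0.001, 0.002, 0.01, 0, 0.5], [-0.007, -0.045, -0.001, 0.002, 0.01, 0, 0.5], [-0.005, -0.041, -0.001, 0.002, 0.01, 0, 0.5], [0, -0.025, 0, 0.001, 0.005, 0, 0.5], [0, 0, 0, 0, 0, 0, 0.5], [0, 0, 0, 0, 0, 0, 0.5]]

```text
time_s: 16.1
tool_pos: [0.4459, 0.1944, 0.1126]
tool_rot: [-89.3, 0.2, 86.0]
force: [-0.5, -0.2, -0.3]
grip_width: 0.0436
```

```bash
cat >> h.py <<'E'
def wing(c,zmin=.07,name=None):
    cp=cam("wrist"); im,d=vision.read_camera("wrist"); P,uv=cloud(cp,d)
    if name: cv2.imwrite(name,im[:,:,::-1])
    hsv=cv2.cvtColor(im,cv2.COLOR_RGB2HSV); o=(hsv[:,:,0]<22)&(hsv[:,:,0]>4)&(hsv[:,:,1]>180)
    m=o[uv[:,1],uv[:,0]]&(P[:,2]>zmin)&(P[:,2]<.105)&(np.hypot(P[:,0]-c[0],P[:,1]-c[1])<.035); Q=P[m]
    if len(Q)<20: print("wing not seen",len(Q)); return
    zt=np.percentile(Q[:,2],97); T=Q[Q[:,2]>zt-.004]; print("wing n",len(T),"top z",zt.round(4),T.mean(0).round(4),rect(T))
E
python3 - <<'E'
from h import *
goto([.4497,.1968,.073],86)
wing((.4497,.1968),.088)
E
```

```text
t 16.1 tcp [0.4459 0.1944 0.1126] shift mm [ 2.8 39.5 -4.1] turn [-0.012  0.001 -0.004] F [-0.5 -0.2 -0.3]
wing not seen 14
```

Emit:
play_rows:
  moves:
    - [[-0.006, 0, -0.002, 0.0015, 0.008, -0.002, 0.5], [-0.006, 0, -0.002, 0.0015, 0.012, -0.002, 0.5], [0, 0, 0, 0, 0.01, 0, 0.5], [0, 0, 0, 0, 0.006, 0, 0.5], [0, 0, 0, 0, 0.002, 0, 0.5], [0, 0, 0, 0, 0, 0, 0.5]]

```text
time_s: 16.75
tool_pos: [0.4509, 0.1971, 0.0714]
tool_rot: [-90.1, -0.1, 85.9]
force: [-0.0, 0.7, 0.6]
grip_width: 0.0436
```

Run:
```python
from h import *
goto([.4497,.1968,.073],86)
wing((.4497,.1968),.07,"pics/w6.png")
```

```text
t 16.75 tcp [0.4509 0.1971 0.0714] shift mm [-0.4 -1.6  1.2] turn [ 0.001 -0.001  0.001] F [-0.   0.7  0.6]
wing n 4 top z 0.0948 [0.4514 0.1928 0.0943] (array([451.2, 192.7]), array([3., 1.]), 24.93)
```

View pics/w6.png

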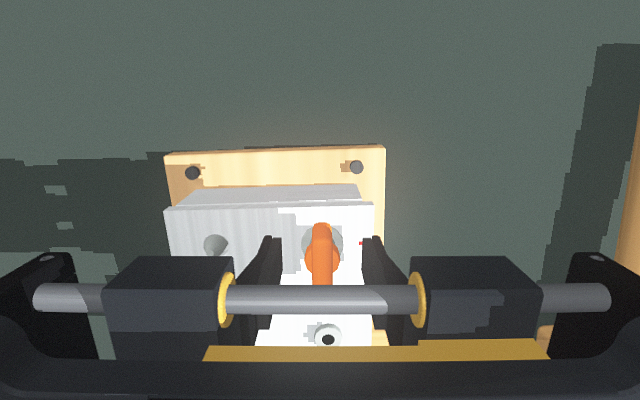

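Emit:
play_rows:
  moves:
    - [[0, 0, 0, 0, 0, 0.0008, 0.2], [0, 0, 0, 0, 0, 0, 0], [0, 0, 0, 0, 0, 0, 0], [0, 0, 0, 0, 0, 0, 0], [0, 0, 0, 0, 0, 0, 0], [0, 0, 0, 0, 0, 0, 0], [0, 0, 0, 0, 0, 0, 0]]
  newtons: 50

```text
time_s: 17.5
tool_pos: [0.4512, 0.1974, 0.0729]
tool_rot: [-90.2, -0.1, 85.9]
force: [0.1, 0.4, -1.4]
grip_width: 0.0098
```

Gripped (9.8 mm). Press down.

Emit:
play_rows:
  moves:
    - [[0, 0, 0, 0, 0.004, 0, 0], [0, 0, 0, 0, 0.005, 0, 0], [0, 0, 0, 0, 0.005, 0, 0], [0, 0, 0, 0, 0.005, 0, 0], [0, 0, 0, 0, 0.005, 0, 0]]

```text
time_s: 18.0
tool_pos: [0.4515, 0.1975, 0.063]
tool_rot: [-90.1, 0.7, 85.9]
force: [-17.7, -8.5, 50.1]
grip_width: 0.0097
```

Emit:
play_rows:
  moves:
    - [[0, 0, 0, 0, 0.0025, 0.0005, 0], [0, 0.1, 0, 0, 0.0025, 0, 0], [0, 0.14, 0, 0, 0.0025, 0, 0], [0, 0.14, 0, 0, 0.0025, 0, 0]]

```text
time_s: 18.4
tool_pos: [0.4514, 0.1975, 0.0632]
tool_rot: [-90.5, 1.2, 63.3]
force: [-8.4, -5.0, 23.5]
grip_width: 0.0098
```

Run:
```python
from h import *
goto([.4497,.1968,.0635],-4)
o=env.get_obs(); print(o["wrist_torque"],np.round(o["qpos"],1))
```

```text
t 18.4 tcp [0.4514 0.1975 0.0632] shift mm [-1.4 -0.3  1.2] turn [ 0.02   1.174 -0.012] F [-8.4 -5.  23.5]
[-0.60754669  1.87850219 -0.05611491] [ 16.1  13.  -47.4 113.6  12.4  58.8  26.1]
```

Emit:
play_rows:
  moves:
    - [[0.003, 0.14, -0.002, 0, 0.0025, 0, 0], [0.003, 0.14, -0.002, 0, 0.0025, 0, 0], [0.003, 0.14, -0.002, 0, 0.0025, 0, 0], [0.003, 0.14, -0.002, 0, 0.0025, 0, 0], [0, 0.14, 0, 0, 0.0025, 0, 0], [0, 0.14, 0, 0, 0.0025, 0, 0], [0, 0.12, 0, 0, 0.0025, 0, 0]]

```text
time_s: 19.1
tool_pos: [0.4515, 0.1976, 0.0632]
tool_rot: [-91.2, 0.5, 5.8]
force: [-8.2, -4.8, 23.0]
grip_width: 0.0095
```

Run:
```python
from h import *
goto([.4497,.1968,.0635],-2.2)
o=env.get_obs(); print(o["wrist_torque"],np.round(o["qpos"],1))
```

```text
t 19.1 tcp [0.4515 0.1976 0.0632] shift mm [-1.9 -0.2 -0.6] turn [ 0.022  0.14  -0.006] F [-8.2 -4.8 23. ]
[-0.62024294  1.70822776 -0.05226806] [  9.3  11.7 -39.7 113.6   9.8  58.7 -29.3]
```

Emit:
play_rows:
  moves:
    - [[0.003, 0.1, 0, 0, 0.0025, 0, 0], [0.003, 0.06, 0, 0, 0.0025, 0, 0], [0, 0.03, 0, 0, 0.0025, 0, 0], [0, 0.02, 0, 0, 0.0025, 0, 0]]

```text
time_s: 19.5
tool_pos: [0.4515, 0.1976, 0.0632]
tool_rot: [-91.4, 0.2, -6.6]
force: [-7.7, -4.3, 22.4]
grip_width: 0.0098
```

Emit:
play_rows:
  moves:
    - [[0, 0, 0, 0, 0, 0, 0], [0, 0, 0, 0, 0, 0, 0.2], [0, 0, 0, 0, 0, 0, 0.4], [0, 0, 0, 0, -0.002, 0, 0.45], [0, 0, 0, 0, -0.01, 0, 0.45], [0, 0, 0, 0, -0.025, 0, 0.45], [0, 0, 0, 0, -0.03, 0, 0.45], [0, 0, 0, 0, -0.02, 0, 0.45], [0, 0, 0, 0, -0.01, 0, 0.45], [0, 0, 0, 0, 0, 0, 0.45]]

```text
time_s: 20.5
tool_pos: [0.4516, 0.2007, 0.1663]
tool_rot: [-91.5, 0.2, -6.4]
force: [0.5, 0.1, 0.1]
grip_width: 0.0391
```

Run:
```python
from h import *
wing((.4497,.1968),.07,"pics/w7.png")
plan([.6231,.1305,.150],86,11)
```

```text
wing n 462 top z 0.0913 [0.4505 0.1986 0.09  ] (array([450.3, 198.3]), array([38.5,  9.3]), 88.17)
t 20.55 tcp [0.4512 0.2004 0.1655] shift mm [178.7  16.1 -49.8] turn [ 0.017 -1.613 -0.025] F [ 0.3  0.6 -0.3]
[0.002, -0.147, -0.002] [0.016, 0.001, -0.005]
[0.002, -0.147, -0.002] [0.015, 0.001, -0.007]
[0.002, -0.147, -0.002] [0.014, 0.002, -0.009]
[0.002, -0.147, -0.002] [0.013, 0.002, -0.011]
[0.002, -0.147, -0.002] [0.011, 0.002, -0.013]
[0.002, -0.147, -0.002] [0.009, 0.002, -0.014]
[0.002, -0.147, -0.002] [0.007, 0.002, -0.015]
[0.002, -0.147, -0.002] [0.005, 0.002, -0.016]
[0.002, -0.147, -0.002] [0.002, 0.002, -0.017]
[0.002, -0.147, -0.002] [-0.0, 0.001, -0.017]
[0.002, -0.147, -0.002] [-0.003, 0.001, -0.017]
```

View pics/w7.png

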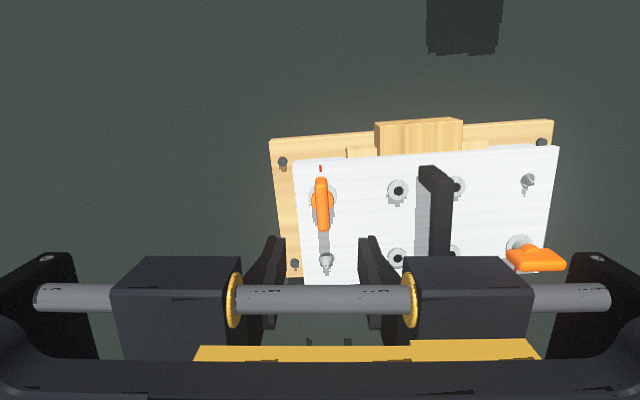

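Emit:
play_rows:
  moves:
    - [[0.002, -0.147, -0.002, 0.016, 0.001, -0.005, 0.45], [0.002, -0.147, -0.002, 0.015, 0.001, -0.007, 0.45], [0.002, -0.147, -0.002, 0.014, 0.001, -0.009, 0.45], [0.002, -0.147, -0.002, 0.013, 0.001, -0.011, 0.45], [0.002, -0.147, -0.002, 0.011, 0.001, -0.013, 0.45], [0.002, -0.147, -0.002, 0.009, 0.001, -0.014, 0.45], [0.002, -0.147, -0.002, 0.007, 0.001, -0.015, 0.45], [0.002, -0.147, -0.002, 0.004, 0.001, -0.014, 0.45], [0.002, -0.13, -0.002, 0.002, 0.001, -0.012, 0.45], [0.002, -0.08, 0, 0, 0, -0.008, 0.45]]

```text
time_s: 21.55
tool_pos: [0.5889, 0.1413, 0.1402]
tool_rot: [-88.6, 0.7, 75.0]
force: [-0.6, 0.1, -0.6]
grip_width: 0.0392
```

Run:
```python
from h import *
goto([.6231,.1305,.115],85)
```

```text
t 21.55 tcp [0.5889 0.1413 0.1402] shift mm [ -1.3  24.4 -36.4] turn [-0.025 -0.174 -0.011] F [-0.6  0.1 -0.6]
```

Emit:
play_rows:
  moves:
    - [[-0.008, -0.05, -0.003, -0.001, 0.003, -0.01, 0.45], [-0.008, -0.05, -0.003, -0.001, 0.005, -0.011, 0.45], [-0.006, -0.04, -0.003, -0.001, 0.005, -0.008, 0.45], [0, -0.025, 0, -0.001, 0.003, -0.004, 0.45], [0, 0, 0, 0, 0, 0, 0.45], [0, 0, 0, 0, 0, 0, 0.45]]

```text
time_s: 22.15
tool_pos: [0.6173, 0.1284, 0.1129]
tool_rot: [-89.0, 0.2, 84.9]
force: [-0.1, -0.8, 1.1]
grip_width: 0.0391
```

Run:
```python
from h import *
goto([.6231,.1305,.0725],85)
wing((.6231,.1305),.07)
```

```text
t 22.15 tcp [0.6173 0.1284 0.1129] shift mm [ 2.7 40.3 -6.3] turn [-0.018 -0.002 -0.003] F [-0.1 -0.8  1.1]
wing n 843 top z 0.0973 [0.6229 0.1297 0.0958] (array([623.1, 129.7]), array([ 9.5, 39.4]), 84.63)
```

Emit:
play_rows:
  moves:
    - [[-0.009, 0, -0.002, 0.001, 0.008, -0.003, 0.45], [-0.009, 0, -0.001, 0.001, 0.012, -0.003, 0.45], [0, 0, 0, 0, 0.01, 0, 0.45], [0, 0, 0, 0, 0.006, 0, 0.45], [0, 0, 0, 0, 0.002, 0, 0.45], [0, 0, 0, 0, 0, 0, 0.45]]

```text
time_s: 22.8
tool_pos: [0.6226, 0.1307, 0.0714]
tool_rot: [-90.1, 0.0, 84.9]
force: [0.6, -0.5, -0.1]
grip_width: 0.0388
```

Run:
```python
from h import *
goto([.6231,.1300,.073],84.6)
```

```text
t 22.8 tcp [0.6226 0.1307 0.0714] shift mm [-0.7 -1.6 -0.6] turn [ 0.002  0.006 -0.   ] F [ 0.6 -0.5 -0.1]
```

Emit:
play_rows:
  moves:
    - [[0, 0, 0, 0, -0.001, -0.0005, 0.2], [0, 0, 0, 0, 0, 0, 0], [0, 0, 0, 0, 0, 0, 0], [0, 0, 0, 0, 0, 0, 0], [0, 0, 0, 0, 0, 0, 0], [0, 0, 0, 0, 0, 0, 0], [0, 0, 0, 0, 0, 0, 0]]
  newtons: 50

```text
time_s: 23.5
tool_pos: [0.6239, 0.1302, 0.0737]
tool_rot: [-90.2, 0.0, 84.9]
force: [0.1, -0.1, -0.2]
grip_width: 0.0097
```

Emit:
play_rows:
  moves:
    - [[0, 0, 0, 0, 0.004, 0, 0], [0, 0, 0, 0, 0.005, 0, 0], [0, 0, 0, 0, 0.004, 0, 0], [0, 0, 0, 0, 0.004, 0, 0], [0, 0, 0, 0, 0.003, 0, 0]]

```text
time_s: 24.0
tool_pos: [0.624, 0.1303, 0.0641]
tool_rot: [-90.3, 0.3, 84.9]
force: [-6.9, -3.4, 14.6]
grip_width: 0.0097
```

Emit:
play_rows:
  moves:
    - [[0, 0, 0, 0, 0.003, 0, 0], [0, 0.1, 0, 0, 0.003, 0, 0], [0, 0.14, 0, 0, 0.003, 0, 0], [0, 0.14, 0, 0, 0.003, 0, 0], [0, 0.14, 0, 0, 0.003, 0, 0]]

```text
time_s: 24.5
tool_pos: [0.6242, 0.1306, 0.0641]
tool_rot: [-90.7, 0.4, 53.9]
force: [-5.9, -3.0, 15.0]
grip_width: 0.0096
```

Emit:
play_rows:
  moves:
    - [[0.002, 0.14, 0, 0, 0.003, 0, 0], [0.002, 0.14, 0, 0, 0.003, 0, 0], [0.002, 0.14, 0, 0, 0.003, 0, 0], [0.002, 0.14, 0, 0, 0.003, 0, 0], [0.002, 0.14, 0, 0, 0.003, 0, 0], [0.002, 0.13, 0, 0, 0.003, 0, 0], [0.002, 0.1, 0, 0, 0.003, 0, 0], [0, 0.06, 0, 0, 0.003, 0, 0], [0, 0.04, 0, 0, 0.003, 0, 0], [0, 0.02, 0, 0, 0.003, 0, 0]]

```text
time_s: 25.5
tool_pos: [0.6249, 0.1309, 0.0641]
tool_rot: [-90.6, -0.4, -8.6]
force: [-6.7, -3.3, 15.9]
grip_width: 0.0103
```

Emit:
play_rows:
  moves:
    - [[0, 0, 0, 0, 0.001, 0, 0], [0, 0, 0, 0, 0, 0, 0.2], [0, 0, 0, 0, 0, 0, 0.4], [0, 0, 0, 0, -0.002, 0, 0.45], [0, 0, 0, 0, -0.01, 0, 0.45], [0, 0, 0, 0, -0.025, 0, 0.45], [0, 0, 0, 0, -0.03, 0, 0.45], [0, 0, 0, 0, -0.03, 0, 0.45], [0, 0, 0, 0, -0.02, 0, 0.45], [0, 0, 0, 0, 0, 0, 0.45]]

```text
time_s: 26.5
tool_pos: [0.6237, 0.1338, 0.1881]
tool_rot: [-90.7, -0.4, -8.4]
force: [0.4, 0.1, 0.3]
grip_width: 0.0393
```

Run:
```python
from h import *
wing((.6231,.1305),.07,"pics/w8.png"); wing((.4503,.198),.07)
cp=cam("wrist"); im,d=vision.read_camera("wrist"); P,uv=cloud(cp,d); m=(abs(P[:,2]-.058)<.004)&(uv[:,1]<245); print("top",np.median(P[m],0),rect(P[m]))
A=np.c_[P[m][:,:2]-[.536,.1637],np.ones(m.sum())]; print("tilt",np.linalg.lstsq(A,P[m][:,2],rcond=None)[0])
goto([.54,.15,.25],-2)
```

```text
wing n 404 top z 0.0915 [0.6237 0.1292 0.0899] (array([623.7, 130.6]), array([38.1,  9.4]), 87.34)
wing n 580 top z 0.0914 [0.4519 0.198  0.0899] (array([451.2, 197.6]), array([38.2, 10.4]), 88.0)
top [0.55199105 0.16802058 0.05846885] (array([536.5, 163.6]), array([120.9, 223.1]), 87.63)
tilt [-0.00063549  0.00123584  0.05848463]
t 26.65 tcp [0.6214 0.1329 0.1833] shift mm [-83.  -66.8   4.2] turn [ 0.014 -0.111 -0.   ] F [ 0.6 -0.5 -0.7]
```

View pics/w8.png

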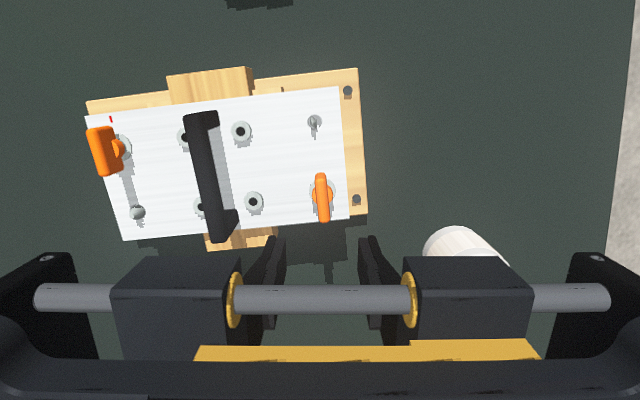

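Run:
```python
from h import *
print(env.sign_off(), env.get_obs()["time_s"])
```

```text
the job is handed in; nothing more can be done
the job is handed in; nothing more can be done
```

The bush plate is fitted on the jig and both wing studs are locked. I handed the job in at about 26.7 s of the 72 s allowed.

**What I did:** I lifted the plate by its handle and lowered it over both pins until it sat on the pedestals. I then pressed each stud to its stop, stud A first, turned it a quarter turn clockwise while holding it down, and let go.

**Last wrist-camera check, with the arm clear:**
- **Plate:** its top is at 58.5 mm and level to about 0.1°. Its centre is within about 1 mm of the jig's, and both pins show through their holes.
- **Studs:** both wings lie across the plate, at 88.0° (A) and 87.3° (B) against about 87.8° expected. Their tops are about 5 to 6 mm lower than when open, which fits the groove.

**Readings that were off or not checked:**
- **Press on stud A:** the wrist force briefly reached about 50 N, above what was needed but well under the 120 N limit.
- **Setting the plate down:** the force still read about −7 N although the plate had seated. It went to zero on release and the plate stayed level.
- **Tool turn:** both turns ended 4 to 6° past the stop, so the pads slipped slightly on the wings.
- **Mallet, clamp and glue jar:** the arm never worked near them, but I took no final picture to check their positions.

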